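# Sort out swapped display modules on the test docks

### The arm

A 6-joint arm with a two-finger parallel gripper is mounted at the origin on the work surface. World frame = base frame: x ahead of the robot, y to its left, z up, the work surface at z = 0. Lengths are in m, angles in rad, forces in N, time in s.
With the tool pointing down it reaches from about 0.35 to 0.975 m from the base axis. Payload 4.9 kg.
Tool frame: the origin (TCP) lies midway between the tips of the shut fingers; the grasp point (between the pads) lies ctrl.grip_depth behind it (ctrl.grip_depth is the distance from the TCP to the grasp point, in m); z points along the fingers, y is the line along which they close (so a half turn about z gives the same grasp; the last joint's range is limited). The gripper opens to 85 mm and grips with 20 to 120 N. Pads are 22 mm wide; open, the fingers measure 114 mm over their backs; the gripper's body (76 mm by 85 mm) begins 54 mm behind the grasp point. The pads swing forward as they close: fully open they stand 13 mm farther back than shut.
Start: joints at [-1.389, 0.053, 1.613, -0, 1.476, -0.119], TCP at [0.185, -0.597, 0.231] pointing down, gripper open.
Joint ranges: [-3.01, 3.01], [-1.01, 2.22], [0.06, 2.58], [-1.02, 4.17], [0.09, 2.62], [-3.14, 3.14]. Speed limits (rad/s): [2.57, 2.57, 3.14, 3.14, 3.14, 3.14].

### API

Orientations are given as a rotation vector (axis times angle).
In Python, from station import ctrl, get_image, camera_model gives the robot as it stands. The module is installed in compiled form; this text tells all that it offers.
- The arm moves only by the shell command python3 -m crank 'ROWS' [FORCE]. ROWS is JSON, a list of rows, each a list of 7 numbers: the shift along the tool's x, y, z in mm, then the turn, a rotation vector about the tool's x, y, z in rad, then the opening, from -1 (shut) to 1 (fully open). A call has exactly 10 rows; each row shifts and turns the commanded pose from where the row before left it, along the tool's axes as they then stand; what a row does not reach is not made up. A row lasts 1/12 s, in which the tool goes at most 41.7 mm and 7.16 degrees, less where a joint would pass 70% of its speed; a pose out of reach is approached as far as the arm can. A call with a gripper value outside its range is refused whole. The fingers move at their own pace and stop on an object; FORCE is the grip in N (left out, the last holds). Time passes only in rows, so rows that do not move let the fingers close, or fill a call up. It gives the time, the measured TCP pose, the force, the opening and the grip force at its end, in the units of the state.
- ctrl.get_obs(): the state, without advancing time (a new reading comes with each control period).
- get_image(name): name is "scene" or "top" or "wrist"; returns the picture (480x640x3 uint8, red, green, blue); there is no depth.
- camera_model(name): a dict with "vertical_fov" (degrees; the focal length in pixels is half the picture's height over the tangent of half this angle, whatever the lens; pixels are square), "cx", "cy" (the principal point, pixels), "R" (3x3) and "t" (3): a world point X has camera coordinates R X + t; the wrist camera has in their place "hand_eye" (4x4, takes a point from camera to tool coordinates, whose origin is the TCP and whose axes are the flange's). Camera axes: x right, y down, z forward; pixel columns grow to the right and rows downward; lengths in m; the calibration is good to about 2 mm. A picture is of the moment at which its call begins: read the wrist's pose just before it. camera_model takes no time and is no camera call.
- ctrl.finish_job(): hands the job in; it is judged then, once.
The state is a dict: "t": time; "q": joint angles; "dq": joint speeds; "effort": joint torques, N m; "tool_pos": TCP position; "tool_rot": TCP orientation; "contact_force": force on the tool from outside, world axes, zero at the start; "wrist_torque": the same for the moment, N m; "opening": finger opening in m; "grip_force": force on a finger pad.
Only numpy, scipy, OpenCV 4.12 (cv2) and the standard library are available. Lean on these libraries where they do the work, as an engineer would, in place of code of your own. Each camera call takes 0.05 s, during which the arm holds its last target. There are 200 camera calls.

### The job

The four display modules on the calibration bench have been mixed up: swap them round until every module stands upright in the middle of the dock of its own colour. Use the empty round cork pad as the free spot for parking a module on the way, and never stand, drop or tip a module on the bare bench. Leave the multimeter lying where it is.

Things in the scene. Friction and masses are not known exactly. Their poses are not given: they have to be found in the camera images.
- module_red: Loose upright round display module, 48 mm diameter, 60 mm tall, about 0.18 kg: lower 40 mm black, upper 20 mm red all round; its top shows a red rim round a black face with a small grey-green screen. Origin at the centre of its underside, z up. It starts standing on a dock of another colour.
- module_yellow: Loose upright round display module, 48 mm diameter, 60 mm tall, about 0.18 kg: lower 40 mm black, upper 20 mm yellow all round; its top shows a yellow rim round a black face with a small grey-green screen. Origin at the centre of its underside, z up. It starts standing on a dock of another colour.
- module_blue: Loose upright round display module, 48 mm diameter, 60 mm tall, about 0.18 kg: lower 40 mm black, upper 20 mm blue all round; its top shows a blue rim round a black face with a small grey-green screen. Origin at the centre of its underside, z up. It starts standing on a dock of another colour.
- module_white: Loose upright round display module, 48 mm diameter, 60 mm tall, about 0.18 kg: lower 40 mm black, upper 20 mm white all round; its top shows a white rim round a black face with a small grey-green screen. Origin at the centre of its underside, z up. It starts standing on a dock of another colour.
- dock_red: Fixed red test dock: flat disc of 84 mm diameter and 12 mm thick, with a thin black rubber spot of 60 mm diameter flush in the middle of its top and a black connector block (26 x 34 mm, 20 mm high) on its rim in its +x direction, reaching 63 mm from the centre. Origin at the centre of the underside, on the bench; a module standing on it has its underside 12 mm above the bench.
- dock_yellow: Fixed yellow test dock: flat disc of 84 mm diameter and 12 mm thick, with a thin black rubber spot of 60 mm diameter flush in the middle of its top and a black connector block (26 x 34 mm, 20 mm high) on its rim in its +x direction, reaching 63 mm from the centre. Origin at the centre of the underside, on the bench; a module standing on it has its underside 12 mm above the bench.
- dock_blue: Fixed blue test dock: flat disc of 84 mm diameter and 12 mm thick, with a thin black rubber spot of 60 mm diameter flush in the middle of its top and a black connector block (26 x 34 mm, 20 mm high) on its rim in its +x direction, reaching 63 mm from the centre. Origin at the centre of the underside, on the bench; a module standing on it has its underside 12 mm above the bench.
- dock_white: Fixed white test dock: flat disc of 84 mm diameter and 12 mm thick, with a thin black rubber spot of 60 mm diameter flush in the middle of its top and a black connector block (26 x 34 mm, 20 mm high) on its rim in its +x direction, reaching 63 mm from the centre. Origin at the centre of the underside, on the bench; a module standing on it has its underside 12 mm above the bench.
- pad: Fixed round cork pad, 90 mm diameter, 8 mm thick, flat: the free parking spot, empty at the start. Origin at the centre of its underside, on the bench.
- meter: Loose grey handheld multimeter lying on the bench, 140 mm (its x) by 72 mm (y) by 36 mm high, 43 mm at the black dial. A bystander. Origin at the centre of its underside.
Not all that is in view belongs to the job. Leave any orange, pink or purple look-alike of the module_blue alone.

How it is judged:
By the outcome, as a careful person would: the job done as asked, in the order asked, and still so for the second after the job is handed in, with the robot touching nothing.
It also fails if it takes over 136 s, if anything falls off the work surface, if the arm or the gripper's body presses on something with over 40 N, if the wrist force passes 120 N, or if a joint passes its speed limit or range.

## Working session

There is one attempt and no reset: what is moved stays moved. The work goes in short steps, Python scripts to look and compute and a shell command to move; the robot and the scene stay as the last step left them, time stands still between calls to the robot, and variables do not carry over. Pictures are saved under pics/ and viewed, at most 14 in all, crops included, and the job is handed in when it is done.

```bash
mkdir -p pics; python3 - <<'E'
from station import ctrl,get_image,camera_model
import cv2,numpy as np
np.set_printoptions(precision=4,suppress=True)
for n in("top","scene"):
    cv2.imwrite(f"pics/{n}0.png",get_image(n)[:,:,::-1])
    m=camera_model(n);print(n,{k:np.array(v) for k,v in m.items()})
print(camera_model("wrist"));o=ctrl.get_obs();print({k:np.array(v) for k,v in o.items()},ctrl.grip_depth)
E
```

```text
top {'vertical_fov': array(55.124), 'cx': array(316.0463), 'cy': array(239.2784), 'R': array([[-0.0043, -0.9997,  0.0229],
       [-0.9985,  0.003 , -0.055 ],
       [ 0.0549, -0.0231, -0.9982]]), 't': array([-0.0056,  0.5162,  0.9968])}
scene {'vertical_fov': array(49.9105), 'cx': array(319.1988), 'cy': array(238.6738), 'R': array([[ 0.1818,  0.9831, -0.0191],
       [ 0.7593, -0.1527, -0.6326],
       [-0.6248,  0.1005, -0.7742]]), 't': array([-0.0901, -0.352 ,  1.4194])}
{'vertical_fov': 64.92790949229177, 'cx': 322.2354174556278, 'cy': 234.48381233145864, 'hand_eye': array([[ 0.0004, -0.9511, -0.309 ,  0.0789],
       [ 1.    ,  0.0005, -0.0001,  0.0007],
       [ 0.0002, -0.309 ,  0.9511, -0.1424],
       [ 0.    ,  0.    ,  0.    ,  1.    ]])}
{'t': array(0.1), 'q': array([-1.389 ,  0.0533,  1.6142,  0.    ,  1.476 , -0.119 ]), 'dq': array([ 0.0014, -0.0027, -0.0038,  0.0012,  0.0003, -0.0004]), 'effort': array([  0.0017, -39.49  , -37.1364,  -0.    ,   0.0038,  -0.    ]), 'tool_pos': array([ 0.1851, -0.5964,  0.2302]), 'tool_rot': array([-3.1043, -0.4705,  0.0001]), 'contact_force': array([-0.2361, -0.5814, -0.2916]), 'wrist_torque': array([-0.0082, -0.0141,  0.0265]), 'grip_force': array(0.), 'opening': array(0.0856)} 0.0187
```

View pics/top0.png

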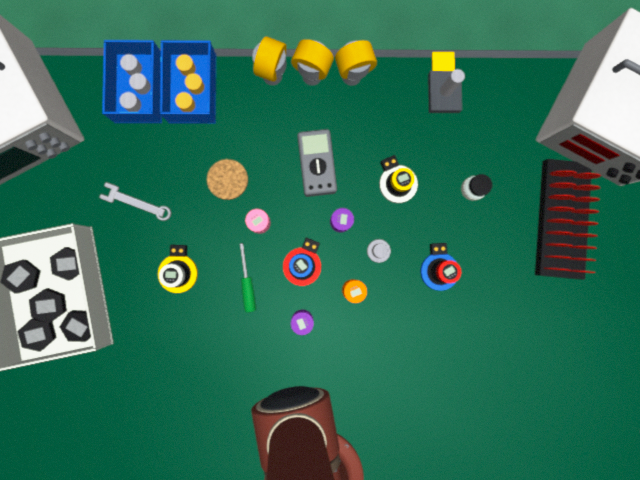

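View pics/scene0.png

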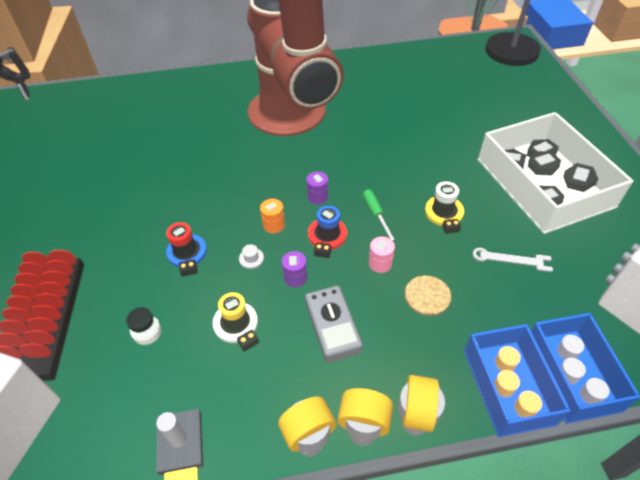

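The pictures show four dock/module pairs, in top-image pixels:

| Dock | Pixel position | Module on it |
|---|---|---|
| Yellow | (177,274) | White |
| Red | (302,266) | Blue |
| Blue | (441,272) | Red |
| White | (399,184) | Yellow |

The cork pad is at (227,179) and the meter at (318,162). That makes two swaps, each going through the pad.

```bash
cat > h.py <<'E'
from station import ctrl,get_image,camera_model
import cv2,numpy as np
from scipy.spatial.transform import Rotation as Ro
np.set_printoptions(precision=4,suppress=True)
def mask(im,c):
    h,s,v=cv2.split(cv2.cvtColor(im,cv2.COLOR_RGB2HSV))
    if c=="white": return ((s<60)&(v>150)).astype(np.uint8)
    if c=="cork": return ((h>8)&(h<24)&(s>50)&(v>90)).astype(np.uint8)
    lo,hi={"red":(0,6),"yellow":(20,33),"blue":(100,122)}[c]
    m=(h>=lo)&(h<=hi)
    if c=="red": m|=(h>173)
    return (m&(s>130)&(v>70)).astype(np.uint8)
def ray(name):
    m=camera_model(name)
    if name=="wrist":
        o=ctrl.get_obs();H=m["hand_eye"];T=Ro.from_rotvec(o["tool_rot"]).as_matrix()
        Rw=T@H[:3,:3];C=T@H[:3,3]+o["tool_pos"]
    else: Rw=np.array(m["R"]).T;C=-Rw@m["t"]
    f=240/np.tan(np.radians(m["vertical_fov"])/2)
    def cast(p,z):
        p=np.atleast_2d(p).astype(float)
        d=np.c_[(p-[m["cx"],m["cy"]])/f,np.ones(len(p))]@Rw.T
        return (C+d*((z-C[2])/d[:,2])[:,None])[:,:2]
    def proj(X):
        c=(np.array(X)-C)@Rw;return c[:2]/c[2]*f+[m["cx"],m["cy"]]
    return cast,proj
def disc(im,c,cast,px,win,z):
    """largest blob of colour near px -> world centre, diameter at plane z (min enclosing circle of hull)"""
    m=mask(im,c);w=np.zeros_like(m);cv2.circle(w,tuple(int(v) for v in px),int(win),1,-1)
    cs,_=cv2.findContours(m*w,cv2.RETR_EXTERNAL,cv2.CHAIN_APPROX_NONE)
    if not cs: return None
    k=np.vstack([q for q in cs if cv2.contourArea(q)>0.25*max(map(cv2.contourArea,cs))])[:,0]
    X=cast(k,z);(x,y),r=cv2.minEnclosingCircle((X*1000).astype(np.float32))
    return np.round([x,y,2*r],1)
E
python3 - <<'E'
from h import *
im=get_image("top");cast,proj=ray("top")
P=dict(yellow=((177,274),"white"),red=((302,266),"blue"),blue=((441,272),"red"),white=((399,184),"yellow"))
for d,(p,m) in P.items():
    print(d,"dock",disc(im,d,cast,p,24,.012),"mod",m,disc(im,m,cast,p,24,.072))
print("pad",disc(im,"cork",cast,(227,179),26,.008))
E
```

```text
yellow dock [443.8 295.4  86.4] mod white [440.3 291.9  48.5]
red dock [457.2  24.6  84. ] mod blue [458.6  25.1  49.4]
blue dock [ 445.2 -280.1   85.9] mod red [ 445.4 -280.3   52.1]
white dock [ 640.4 -191.4   85.8] mod yellow [ 638.3 -188.4   53.4]
pad [651.2 189.6  89.7]
```

```bash
python3 -m crank '[[0,0,0,0,0,0.1,1],[0,0,0,0,0,0.1,1],[0,0,0,0,0,0.102,1],[20,-25,0,0,0,0,1],[24,-29,0,0,0,0,1],[24,-29,0,0,0,0,1],[24,-29,0,0,0,0,1],[24,-29,0,0,0,0,1],[24,-29,0,0,0,0,1],[24,-29,0,0,0,0,1]]' 40
python3 -m crank '[[24,-29,0,0,0,0,1],[24,-29,0,0,0,0,1],[24,-29,0,0,0,0,1],[24,-29,0,0,0,0,1],[0,0,0,0,0,0,1],[0,0,0,0,0,0,1],[0,0,0,0,0,0,1],[0,0,0,0,0,0,1],[0,0,0,0,0,0,1],[0,0,0,0,0,0,1]]'
cat > look.py <<'E'
import sys
from h import *
def look(dock,mod,xy,save=None):
    cast,proj=ray("wrist");o=ctrl.get_obs();im=get_image("wrist")
    print("t",o["t"],"tcp",o["tool_pos"]*1000,"rot",o["tool_rot"])
    if save: cv2.imwrite("pics/"+save,im[:,:,::-1])
    zd=.008 if dock=="cork" else .012
    x,y=np.array(xy)/1000
    if dock: 
        p=proj([x,y,zd]);w=np.linalg.norm(proj([x,y+.048,zd])-p);print(dock,disc(im,dock,cast,p,w,zd))
    if mod:
        z=zd+.06;p=proj([x,y,z]);w=np.linalg.norm(proj([x,y+.034,z])-p);print("mod",mod,disc(im,mod,cast,p,w,z))
a=sys.argv
look(a[1] if a[1]!="-" else None,a[2] if a[2]!="-" else None,(float(a[3]),float(a[4])),a[5] if len(a)>5 else None)
E
python3 look.py blue red 445 -280 w1.png
```

```text
t: 0.98
tool_pos: [0.3501, -0.3964, 0.231]
tool_rot: [-3.141, 0.002, 0.0]
contact_force: [1.4, -0.1, 0.8]
opening: 0.085
grip_force: 0.0
t: 1.82
tool_pos: [0.4449, -0.2832, 0.2312]
tool_rot: [-3.142, 0.005, 0.0]
contact_force: [-0.1, -0.5, 0.6]
opening: 0.0855
grip_force: 0.0
t 1.8167 tcp [ 444.8692 -283.2037  231.2223] rot [-3.1416  0.0051  0.0003]
blue [ 445.2 -281.9   84.4]
mod red [ 447.  -284.5   50.8]
```

View pics/w1.png

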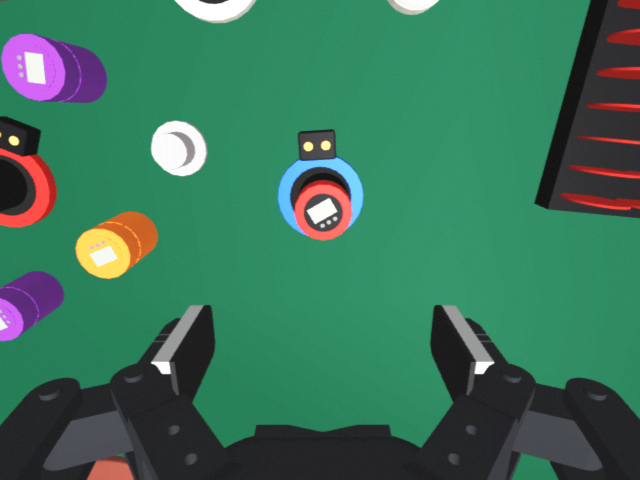

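The wrist view shows the red module at (322,210) on the blue dock at (320,195). The fingers have clear space on both sides, so I'm going down to grasp it.

```bash
python3 -m crank '[[1,0,20,0,0,0,1],[0,0,38,0,0,0,1],[0,0,38,0,0,0,1],[0,0,38,0,0,0,1],[0,0,30,0,0,0,1],[0,0,20,0,0,0,1],[0,0,10,0,0,0,1],[0,0,0,0,0,0,1],[0,0,0,0,0,0,1],[0,0,0,0,0,0,0]]' 40
python3 -m crank '[[0,0,0,0,0,0,-1],[0,0,0,0,0,0,-1],[0,0,0,0,0,0,-1],[0,0,0,0,0,0,-1],[0,0,0,0,0,0,-1],[0,0,0,0,0,0,-1],[0,0,0,0,0,0,-1],[0,0,0,0,0,0,-1],[0,0,0,0,0,0,-1],[0,0,0,0,0,0,-1]]' 40
```

```text
t: 2.7
tool_pos: [0.4478, -0.2835, 0.0394]
tool_rot: [3.139, -0.002, 0.004]
contact_force: [0.4, 0.2, 0.6]
opening: 0.0751
grip_force: 0.0
t: 3.53
tool_pos: [0.4477, -0.2833, 0.0393]
tool_rot: [3.139, -0.002, 0.004]
contact_force: [-0.5, -0.1, 6.4]
opening: 0.0472
grip_force: 41.6
```

```bash
python3 -m crank '[[0,0,-10,0,0,0,-1],[0,0,-35,0,0,0,-1],[0,0,-35,0,0,0,-1],[0,0,-35,0,0,0,-1],[8,-18,0,0,0,0,-1],[14,-34,0,0,0,0,-1],[14,-34,0,0,0,0,-1],[14,-34,0,0,0,0,-1],[14,-34,0,0,0,0,-1],[14,-34,0,0,0,0,-1]]'
python3 -m crank '[[14,-34,0,0,0,0,-1],[14,-34,0,0,0,0,-1],[14,-34,0,0,0,0,-1],[14,-34,0,0,0,0,-1],[14,-34,0,0,0,0,-1],[14,-34,0,0,0,0,-1],[14,-34,0,0,0,0,-1],[14,-34,0,0,0,0,-1],[6,-14,0,0,0,0,-1],[0,0,0,0,0,0,-1]]'
python3 -m crank '[[0,0,0,0,0,0,-1],[0,0,0,0,0,0,-1],[0,0,0,0,0,0,-1],[0,0,0,0,0,0,-1],[0,0,0,0,0,0,-1],[0,0,0,0,0,0,-1],[0,0,0,0,0,0,-1],[0,0,0,0,0,0,-1],[0,0,0,0,0,0,-1],[0,0,0,0,0,0,-1]]'
python3 look.py cork - 651 190 w2.png
```

```text
t: 4.37
tool_pos: [0.5245, -0.0924, 0.1521]
tool_rot: [-3.141, 0.002, 0.001]
contact_force: [0.8, -0.2, -2.4]
opening: 0.0469
grip_force: 42.3
t: 5.2
tool_pos: [0.6431, 0.1948, 0.1518]
tool_rot: [-3.141, -0.004, 0.001]
contact_force: [-0.4, -0.7, -2.3]
opening: 0.0472
grip_force: 42.3
t: 6.03
tool_pos: [0.6431, 0.1915, 0.1523]
tool_rot: [-3.142, 0.002, 0.0]
contact_force: [-0.0, -0.1, -2.2]
opening: 0.0473
grip_force: 42.3
t 6.0333 tcp [643.1093 191.5352 152.3112] rot [-3.1416  0.0019  0.    ]
cork [652.3 189.2  89.5]
```

View pics/w2.png

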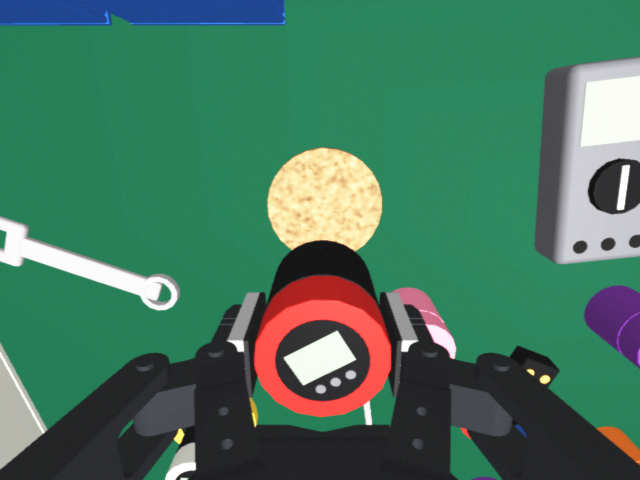

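Pad clear at (325,200), with the module held upright at (322,345). I'll shift by +10 mm in x and lower it.

```bash
python3 -m crank '[[10,2,5,0,0,0,-1],[0,0,30,0,0,0,-1],[0,0,30,0,0,0,-1],[0,0,25,0,0,0,-1],[0,0,13,0,0,0,-1],[0,0,8,0,0,0,-1],[0,0,3,0,0,0,-1],[0,0,1.5,0,0,0,-1],[0,0,0,0,0,0,-1],[0,0,0,0,0,0,-1]]'
python3 - <<'E'
from h import *
print(ctrl.get_obs()["contact_force"],ctrl.get_obs()["tool_pos"])
E
```

```text
t: 6.92
tool_pos: [0.6546, 0.1898, 0.0389]
tool_rot: [-3.141, 0.002, -0.005]
contact_force: [-0.2, 0.1, -2.7]
opening: 0.047
grip_force: 42.3
[-0.1991  0.1014 -2.6905] [0.6546 0.1898 0.0389]
```

```bash
python3 -m crank '[[0,0,1,0,0,0,-1],[0,0,1,0,0,0,-1],[0,0,1,0,0,0,-1],[0,0,0.5,0,0,0,-1],[0,0,0,0,0,0,-1],[0,0,0,0,0,0,-1],[0,0,0,0,0,0,-1],[0,0,0,0,0,0,-1],[0,0,0,0,0,0,-1],[0,0,0,0,0,0,-1]]'
```

```text
t: 7.75
tool_pos: [0.6538, 0.1897, 0.0354]
tool_rot: [-3.141, 0.002, -0.002]
contact_force: [-3.6, -0.9, 5.3]
opening: 0.0469
grip_force: 43.1
```

```bash
python3 -m crank '[[0,0,0,0,0,0,-0.2],[0,0,0,0,0,0,0.3],[0,0,0,0,0,0,1],[0,0,0,0,0,0,1],[0,0,0,0,0,0,1],[0,0,0,0,0,0,1],[0,0,-10,0,0,0,1],[0,0,-35,0,0,0,1],[0,0,-35,0,0,0,1],[0,0,-40,0,0,0,1]]'
python3 -m crank '[[0,0,-20,0,0,0,1],[-14,11.5,0,0,0,0,1],[-27,22.5,0,0,0,0,1],[-28,23.5,0,0,0,0,1],[-28,23.5,0,0,0,0,1],[-28,23.5,0,0,0,0,1],[-28,23.5,0,0,0,0,1],[-28,23.5,0,0,0,0,1],[-14,12,0,0,0,0,1],[0,0,0,0,0,0,1]]'
python3 -m crank '[[0,0,0,0,0,0,1],[0,0,0,0,0,0,1],[0,0,0,0,0,0,1],[0,0,0,0,0,0,1],[0,0,0,0,0,0,1],[0,0,0,0,0,0,1],[0,0,0,0,0,0,1],[0,0,0,0,0,0,1],[0,0,0,0,0,0,1],[0,0,0,0,0,0,1]]'
python3 look.py red blue 457 25 w3.png
```

```text
t: 8.58
tool_pos: [0.6519, 0.1893, 0.1534]
tool_rot: [3.141, -0.002, -0.005]
contact_force: [0.3, -0.3, 0.0]
opening: 0.0854
grip_force: 0.0
t: 9.42
tool_pos: [0.4558, 0.0246, 0.1737]
tool_rot: [3.141, -0.006, 0.001]
contact_force: [-0.3, 0.3, -0.0]
opening: 0.0851
grip_force: 0.0
t: 10.25
tool_pos: [0.4579, 0.0263, 0.1732]
tool_rot: [-3.142, 0.002, 0.0]
contact_force: [-0.1, 0.9, 0.4]
opening: 0.0853
grip_force: 0.0
t 10.25 tcp [457.9176  26.2767 173.2458] rot [-3.1416  0.0019  0.0002]
red [458.1  23.6  84.4]
mod blue [461.7  25.3  51.3]
```

View pics/w3.png

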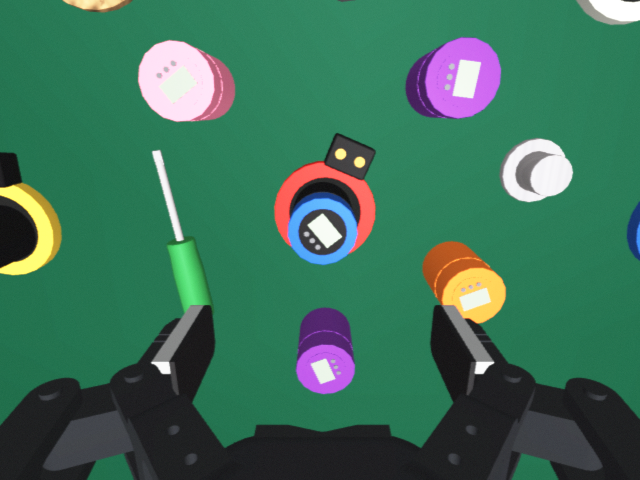

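Blue module at (323,228), fingers clear of the orange and purple look-alikes. Grasping it now.

```bash
python3 -m crank '[[0,1,15,0,0,0,1],[0,0,35,0,0,0,1],[0,0,35,0,0,0,1],[0,0,28,0,0,0,1],[0,0,15,0,0,0,1],[0,0,8,0,0,0,1],[0,0,0,0,0,0,1],[0,0,0,0,0,0,1],[0,0,0,0,0,0,0],[0,0,0,0,0,0,-1]]'
python3 -m crank '[[0,0,0,0,0,0,-1],[0,0,0,0,0,0,-1],[0,0,0,0,0,0,-1],[0,0,0,0,0,0,-1],[0,0,0,0,0,0,-1],[0,0,0,0,0,0,-1],[0,0,0,0,0,0,-1],[0,0,0,0,0,0,-1],[0,0,0,0,0,0,-1],[0,0,0,0,0,0,-1]]'
```

```text
t: 11.13
tool_pos: [0.4595, 0.0251, 0.0392]
tool_rot: [3.141, -0.002, 0.005]
contact_force: [0.6, -0.5, -0.3]
opening: 0.0638
grip_force: 0.0
t: 11.97
tool_pos: [0.4593, 0.0252, 0.0389]
tool_rot: [3.142, -0.002, 0.004]
contact_force: [-1.1, 0.3, 5.9]
opening: 0.047
grip_force: 41.7
```

```bash
cat > held.py <<'E'
import sys
from h import *
cast,proj=ray("wrist");o=ctrl.get_obs();im=get_image("wrist");p=o["tool_pos"];z=p[2]+.033
q=proj([p[0],p[1],z]);w=np.linalg.norm(proj([p[0],p[1]+.028,z])-q)
print("tcp",p*1000,"held top",disc(im,sys.argv[1],cast,q,w,z))
E
python3 -m crank '[[0,0,-10,0,0,0,-1],[0,0,-35,0,0,0,-1],[0,0,-35,0,0,0,-1],[0,0,-35,0,0,0,-1],[-1,18,0,0,0,0,-1],[-2,36,0,0,0,0,-1],[-2,36,0,0,0,0,-1],[-2,36,0,0,0,0,-1],[-2,36,0,0,0,0,-1],[-2,36,0,0,0,0,-1]]'
python3 -m crank '[[-2,36,0,0,0,0,-1],[-2,36,0,0,0,0,-1],[-1,24,0,0,0,0,-1],[0,12,0,0,0,0,-1],[0,0,0,0,0,0,-1],[0,0,0,0,0,0,-1],[0,0,0,0,0,0,-1],[0,0,0,0,0,0,-1],[0,0,0,0,0,0,-1],[0,0,0,0,0,0,-1]]'
python3 held.py blue
```

```text
t: 12.8
tool_pos: [0.4457, -0.1741, 0.1522]
tool_rot: [-3.141, 0.002, 0.001]
contact_force: [0.8, -0.7, -2.6]
opening: 0.0469
grip_force: 42.2
t: 13.63
tool_pos: [0.4417, -0.2798, 0.1523]
tool_rot: [-3.142, -0.0, -0.0]
contact_force: [1.4, 0.3, -2.3]
opening: 0.0468
grip_force: 42.2
tcp [ 441.748  -279.8084  152.342 ] held top [ 445.6 -280.    53.3]
```

```bash
python3 -m crank '[[0.5,1,5,0,0,0,-1],[0,0,30,0,0,0,-1],[0,0,30,0,0,0,-1],[0,0,25,0,0,0,-1],[0,0,12,0,0,0,-1],[0,0,7,0,0,0,-1],[0,0,2,0,0,0,-1],[0,0,1,0,0,0,-1],[0,0,1,0,0,0,-1],[0,0,0.5,0,0,0,-1]]'
python3 -m crank '[[0,0,0.5,0,0,0,-1],[0,0,0.5,0,0,0,-1],[0,0,0.5,0,0,0,-1],[0,0,0.5,0,0,0,-1],[0,0,0,0,0,0,-1],[0,0,0,0,0,0,-1],[0,0,0,0,0,0,-1],[0,0,0,0,0,0,-1],[0,0,0,0,0,0,-1],[0,0,0,0,0,0,-1]]'
```

```text
t: 14.52
tool_pos: [0.4431, -0.2826, 0.0404]
tool_rot: [3.14, -0.002, 0.004]
contact_force: [-1.1, -1.3, -3.3]
opening: 0.0471
grip_force: 42.2
t: 15.35
tool_pos: [0.4427, -0.2823, 0.039]
tool_rot: [3.141, -0.002, 0.001]
contact_force: [-3.9, 2.4, 8.3]
opening: 0.0465
grip_force: 43.3
```

```bash
python3 -m crank '[[0,0,0,0,0,0,-0.2],[0,0,0,0,0,0,0.3],[0,0,0,0,0,0,1],[0,0,0,0,0,0,1],[0,0,0,0,0,0,1],[0,0,-10,0,0,0,1],[0,0,-35,0,0,0,1],[0,0,-35,0,0,0,1],[0,0,-40,0,0,0,1],[0,0,0,0,0,0,1]]'
cat > both.py <<'E'
import sys
from h import *
# dock outline at z=12 via black spot / disc mask; same-colour module: use scene of hull, plus screen ring
c,x,y=sys.argv[1],float(sys.argv[2])/1000,float(sys.argv[3])/1000
cast,proj=ray("wrist");im=get_image("wrist");print(ctrl.get_obs()["tool_pos"]*1000)
for nm,z,r in(("mod",.072,.030),("dock",.012,.048)):
    p=proj([x,y,z]);w=np.linalg.norm(proj([x,y+r,z])-p);print(nm,disc(im,c,cast,p,w,z))
p=proj([x,y,.04]).astype(int);q=im[max(0,p[1]-110):p[1]+110,max(0,p[0]-110):p[0]+110]
cv2.imwrite("pics/"+sys.argv[4],cv2.resize(q,None,fx=1.5,fy=1.5)[:,:,::-1])
E
python3 both.py blue 445 -281 b1.png
```

```text
t: 16.18
tool_pos: [0.4461, -0.2851, 0.1672]
tool_rot: [3.131, -0.002, 0.019]
contact_force: [0.9, -1.1, 0.9]
opening: 0.0852
grip_force: 0.0
[ 444.9726 -284.1531  163.6781]
mod [ 448.5 -281.2   59.3]
dock [ 440.6 -282.2   93. ]
```

View pics/b1.png

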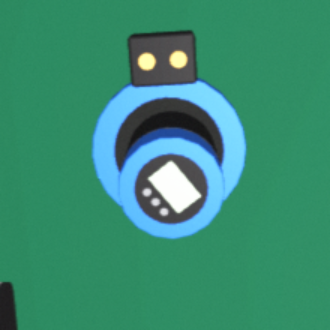

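Blue module stands on its dock, screen at (172,187) in the crop, and looks central. Next I fetch red from the pad.

```bash
python3 -m crank '[[8,-18,0,0,0,0,1],[14,-32,0,0,0,0,1],[16,-36,0,0,0,0,1],[16,-36,0,0,0,0,1],[16,-36,0,0,0,0,1],[16,-36,0,0,0,0,1],[16,-36,0,0,0,0,1],[16,-36,0,0,0,0,1],[16,-36,0,0,0,0,1],[16,-36,0,0,0,0,1]]'
python3 -m crank '[[16,-36,0,0,0,0,1],[16,-36,0,0,0,0,1],[16,-36,0,0,0,0,1],[11,-28,0,0,0,0,1],[0,0,0,0,0,0,1],[0,0,0,0,0,0,1],[0,0,0,0,0,0,1],[0,0,0,0,0,0,1],[0,0,0,0,0,0,1],[0,0,0,0,0,0,1]]'
python3 look.py cork red 651 190; python3 -c "
from h import *
im=get_image('top');cast,proj=ray('top')
print('blue mod',disc(im,'blue',cast,proj([.445,-.281,.072]),13,.072))"
```

```text
t: 17.07
tool_pos: [0.5923, 0.0581, 0.156]
tool_rot: [3.142, -0.001, -0.002]
contact_force: [0.0, 0.5, 0.8]
opening: 0.0861
grip_force: 0.0
t: 17.9
tool_pos: [0.6514, 0.1909, 0.1569]
tool_rot: [3.142, -0.004, -0.0]
contact_force: [0.1, -0.2, 0.2]
opening: 0.0856
grip_force: 0.0
t 17.9 tcp [651.4454 190.8904 156.8878] rot [ 3.1415 -0.0042 -0.0001]
cork [652.1 189.   90.6]
mod red [653.5 189.8  51.8]
blue mod [ 446.2 -280.2   54.3]
```

```bash
python3 -m crank '[[0,1,10,0,0,0,1],[0,0,32,0,0,0,1],[0,0,32,0,0,0,1],[0,0,25,0,0,0,1],[0,0,15,0,0,0,1],[0,0,9,0,0,0,1],[0,0,0,0,0,0,1],[0,0,0,0,0,0,1],[0,0,0,0,0,0,0],[0,0,0,0,0,0,-1]]'
python3 -m crank '[[0,0,0,0,0,0,-1],[0,0,0,0,0,0,-1],[0,0,0,0,0,0,-1],[0,0,0,0,0,0,-1],[0,0,0,0,0,0,-1],[0,0,0,0,0,0,-1],[0,0,0,0,0,0,-1],[0,0,0,0,0,0,-1],[0,0,0,0,0,0,-1],[0,0,0,0,0,0,-1]]'
```

```text
t: 18.83
tool_pos: [0.6533, 0.1913, 0.0363]
tool_rot: [-3.141, 0.002, -0.006]
contact_force: [-0.6, 0.6, 0.7]
opening: 0.0637
grip_force: 0.0
t: 19.67
tool_pos: [0.653, 0.1911, 0.0359]
tool_rot: [-3.141, 0.002, -0.005]
contact_force: [-0.1, -1.9, 5.4]
opening: 0.0469
grip_force: 41.9
```

```bash
python3 -m crank '[[0,0,-10,0,0,0,-1],[0,0,-35,0,0,0,-1],[0,0,-35,0,0,0,-1],[0,0,-35,0,0,0,-1],[-14,12,0,0,0,0,-1],[-26,22,0,0,0,0,-1],[-28,24,0,0,0,0,-1],[-28,24,0,0,0,0,-1],[-28,24,0,0,0,0,-1],[-28,24,0,0,0,0,-1]]'
python3 -m crank '[[-28,24,0,0,0,0,-1],[-13,12,0,0,0,0,-1],[0,0,0,0,0,0,-1],[0,0,0,0,0,0,-1],[0,0,0,0,0,0,-1],[0,0,0,0,0,0,-1],[0,0,0,0,0,0,-1],[0,0,0,0,0,0,-1],[0,0,0,0,0,0,-1],[0,0,0,0,0,0,-1]]'
python3 held.py red
```

```text
t: 20.5
tool_pos: [0.4972, 0.0605, 0.148]
tool_rot: [-3.142, 0.001, 0.003]
contact_force: [-0.4, -1.0, -1.6]
opening: 0.0471
grip_force: 42.0
t: 21.33
tool_pos: [0.4586, 0.0255, 0.1487]
tool_rot: [-3.142, 0.001, 0.001]
contact_force: [0.0, 0.8, -2.0]
opening: 0.0472
grip_force: 42.1
tcp [458.5713  25.5295 148.6982] held top [462.   24.8  54.3]
```

```bash
python3 -m crank '[[-2.5,1,5,0,0,0,-1],[0,0,30,0,0,0,-1],[0,0,30,0,0,0,-1],[0,0,22,0,0,0,-1],[0,0,12,0,0,0,-1],[0,0,6,0,0,0,-1],[0,0,2,0,0,0,-1],[0,0,1,0,0,0,-1],[0,0,1,0,0,0,-1],[0,0,0.5,0,0,0,-1]]'
python3 -m crank '[[0,0,0.5,0,0,0,-1],[0,0,0.5,0,0,0,-1],[0,0,0.5,0,0,0,-1],[0,0,0.5,0,0,0,-1],[0,0,0,0,0,0,-1],[0,0,0,0,0,0,-1],[0,0,0,0,0,0,-1],[0,0,0,0,0,0,-1],[0,0,0,0,0,0,-1],[0,0,0,0,0,0,-1]]'
```

```text
t: 22.22
tool_pos: [0.457, 0.0241, 0.0405]
tool_rot: [3.141, -0.002, 0.004]
contact_force: [-0.3, -0.3, -2.2]
opening: 0.0469
grip_force: 42.1
t: 23.05
tool_pos: [0.457, 0.0241, 0.0399]
tool_rot: [3.141, -0.002, 0.002]
contact_force: [-5.4, -0.1, 12.0]
opening: 0.0471
grip_force: 43.4
```

```bash
python3 -m crank '[[0,0,0,0,0,0,-0.2],[0,0,0,0,0,0,0.3],[0,0,0,0,0,0,1],[0,0,0,0,0,0,1],[0,0,0,0,0,0,1],[0,0,-10,0,0,0,1],[0,0,-35,0,0,0,1],[0,0,-35,0,0,0,1],[0,0,-40,0,0,0,1],[0,-14,0,0,0,0,1]]'
python3 -m crank '[[-2,-30,0,0,0,0,1],[-2,-36,0,0,0,0,1],[-2,-36,0,0,0,0,1],[-2,-36,0,0,0,0,1],[-2,-36,0,0,0,0,1],[-2,-36,0,0,0,0,1],[-2,-30,0,0,0,0,1],[-1,-14,0,0,0,0,1],[0,0,0,0,0,0,1],[0,0,0,0,0,0,1]]'
python3 -m crank '[[0,0,0,0,0,0,1],[0,0,0,0,0,0,1],[0,0,0,0,0,0,1],[0,0,0,0,0,0,1],[0,0,0,0,0,0,1],[0,0,0,0,0,0,1],[0,0,0,0,0,0,1],[0,0,0,0,0,0,1],[0,0,0,0,0,0,1],[0,0,0,0,0,0,1]]'
python3 look.py yellow white 442 294 w4.png; python3 -c "
from h import *
im=get_image('top');cast,proj=ray('top')
print('red mod',disc(im,'red',cast,proj([.4577,.024,.072]),13,.072))"
```

```text
t: 23.88
tool_pos: [0.4611, 0.0368, 0.1673]
tool_rot: [3.139, -0.005, 0.025]
contact_force: [0.6, -0.8, 1.0]
opening: 0.0854
grip_force: 0.0
t: 24.72
tool_pos: [0.4411, 0.2927, 0.1577]
tool_rot: [3.141, 0.001, 0.0]
contact_force: [-0.7, 0.1, 0.9]
opening: 0.0856
grip_force: 0.0
t: 25.55
tool_pos: [0.4412, 0.2923, 0.1573]
tool_rot: [3.142, -0.002, -0.0]
contact_force: [-0.7, -0.3, 0.2]
opening: 0.0855
grip_force: 0.0
t 25.55 tcp [441.2432 292.2783 157.2918] rot [ 3.1416 -0.0019 -0.    ]
yellow [444.2 295.8  84.6]
mod white [442.5 292.5  51.5]
red mod [457.9  25.2  53.7]
```

View pics/w4.png

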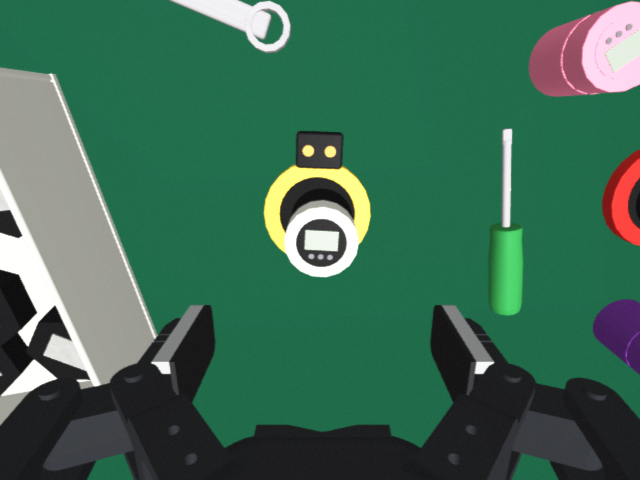

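White module at (321,240) on the yellow dock at (318,210), with the parts box well to the left. Grasping it now.

```bash
python3 -m crank '[[-1,0,10,0,0,0,1],[0,0,32,0,0,0,1],[0,0,32,0,0,0,1],[0,0,24,0,0,0,1],[0,0,14,0,0,0,1],[0,0,7,0,0,0,1],[0,0,0,0,0,0,1],[0,0,0,0,0,0,1],[0,0,0,0,0,0,0],[0,0,0,0,0,0,-1]]'
python3 -m crank '[[0,0,0,0,0,0,-1],[0,0,0,0,0,0,-1],[0,0,0,0,0,0,-1],[0,0,0,0,0,0,-1],[0,0,0,0,0,0,-1],[0,0,0,0,0,0,-1],[0,0,0,0,0,0,-1],[0,0,0,0,0,0,-1],[0,0,0,0,0,0,-1],[0,0,0,0,0,0,-1]]'
```

```text
t: 26.48
tool_pos: [0.4414, 0.2929, 0.04]
tool_rot: [-3.14, 0.002, -0.004]
contact_force: [0.4, -0.2, -0.6]
opening: 0.0639
grip_force: 0.0
t: 27.32
tool_pos: [0.4413, 0.2929, 0.0399]
tool_rot: [-3.14, 0.002, -0.004]
contact_force: [0.5, 0.0, 6.5]
opening: 0.0472
grip_force: 41.7
```

```bash
python3 -m crank '[[0,0,-10,0,0,0,-1],[0,0,-35,0,0,0,-1],[0,0,-35,0,0,0,-1],[0,0,-35,0,0,0,-1],[14,7,0,0,0,0,-1],[28,14,0,0,0,0,-1],[34,17,0,0,0,0,-1],[34,17,0,0,0,0,-1],[34,17,0,0,0,0,-1],[34,17,0,0,0,0,-1]]'
python3 -m crank '[[20,10,0,0,0,0,-1],[12,5,0,0,0,0,-1],[0,0,0,0,0,0,-1],[0,0,0,0,0,0,-1],[0,0,0,0,0,0,-1],[0,0,0,0,0,0,-1],[0,0,0,0,0,0,-1],[0,0,0,0,0,0,-1],[0,0,0,0,0,0,-1],[0,0,0,0,0,0,-1]]'
python3 held.py white
```

```text
t: 28.15
tool_pos: [0.6189, 0.2018, 0.1525]
tool_rot: [3.141, -0.002, -0.003]
contact_force: [0.2, 1.2, -0.9]
opening: 0.0472
grip_force: 41.8
t: 28.98
tool_pos: [0.6499, 0.1883, 0.1535]
tool_rot: [-3.142, 0.001, -0.0]
contact_force: [-0.7, -0.2, -1.7]
opening: 0.0468
grip_force: 41.8
tcp [649.8586 188.2881 153.5045] held top [649.3 185.6  63. ]
```

```bash
python3 -m crank '[[1,0,5,0,0,0,-1],[0,0,30,0,0,0,-1],[0,0,30,0,0,0,-1],[0,0,27,0,0,0,-1],[0,0,14,0,0,0,-1],[0,0,7,0,0,0,-1],[0,0,2.5,0,0,0,-1],[0,0,1,0,0,0,-1],[0,0,1,0,0,0,-1],[0,0,0.5,0,0,0,-1]]'
python3 -m crank '[[0,0,0.5,0,0,0,-1],[0,0,0.5,0,0,0,-1],[0,0,0.5,0,0,0,-1],[0,0,0.5,0,0,0,-1],[0,0,0,0,0,0,-1],[0,0,0,0,0,0,-1],[0,0,0,0,0,0,-1],[0,0,0,0,0,0,-1],[0,0,0,0,0,0,-1],[0,0,0,0,0,0,-1]]'
```

```text
t: 29.87
tool_pos: [0.6526, 0.1883, 0.0374]
tool_rot: [-3.141, 0.002, -0.005]
contact_force: [-0.2, -0.4, -2.0]
opening: 0.0472
grip_force: 42.0
t: 30.7
tool_pos: [0.6521, 0.1882, 0.0359]
tool_rot: [-3.141, 0.002, -0.003]
contact_force: [-3.4, -0.6, 6.7]
opening: 0.047
grip_force: 42.6
```

```bash
python3 -m crank '[[0,0,0,0,0,0,-0.2],[0,0,0,0,0,0,0.3],[0,0,0,0,0,0,1],[0,0,0,0,0,0,1],[0,0,0,0,0,0,1],[0,0,-10,0,0,0,1],[0,0,-35,0,0,0,1],[0,0,-35,0,0,0,1],[0,0,-40,0,0,0,1],[0,14,0,0,0,0,1]]'
python3 -m crank '[[-1,30,0,0,0,0,1],[-1,38,0,0,0,0,1],[-1,38,0,0,0,0,1],[-1,38,0,0,0,0,1],[-1,38,0,0,0,0,1],[-1,38,0,0,0,0,1],[-1,38,0,0,0,0,1],[-1,38,0,0,0,0,1],[-1,38,0,0,0,0,1],[-1,22,0,0,0,0,1]]'
python3 -m crank '[[0,8,0,0,0,0,1],[0,0,0,0,0,0,1],[0,0,0,0,0,0,1],[0,0,0,0,0,0,1],[0,0,0,0,0,0,1],[0,0,0,0,0,0,1],[0,0,0,0,0,0,1],[0,0,0,0,0,0,1],[0,0,0,0,0,0,1],[0,0,0,0,0,0,1]]'
python3 look.py white yellow 640 -190 w5.png
```

```text
t: 31.53
tool_pos: [0.6563, 0.1765, 0.1651]
tool_rot: [-3.138, -0.002, -0.026]
contact_force: [1.6, 0.1, 2.1]
opening: 0.0853
grip_force: 0.0
t: 32.37
tool_pos: [0.6403, -0.186, 0.1541]
tool_rot: [3.14, -0.006, 0.002]
contact_force: [0.1, 0.7, -0.3]
opening: 0.0856
grip_force: 0.0
t: 33.2
tool_pos: [0.6407, -0.1897, 0.1533]
tool_rot: [-3.142, 0.001, 0.0]
contact_force: [-0.3, -0.4, -0.6]
opening: 0.0852
grip_force: 0.0
t 33.2 tcp [ 640.6861 -189.7372  153.309 ] rot [-3.1416  0.0014  0.    ]
white [ 641.  -192.8   84.6]
mod yellow [ 640.2 -190.5   33.9]
```

View pics/w5.png

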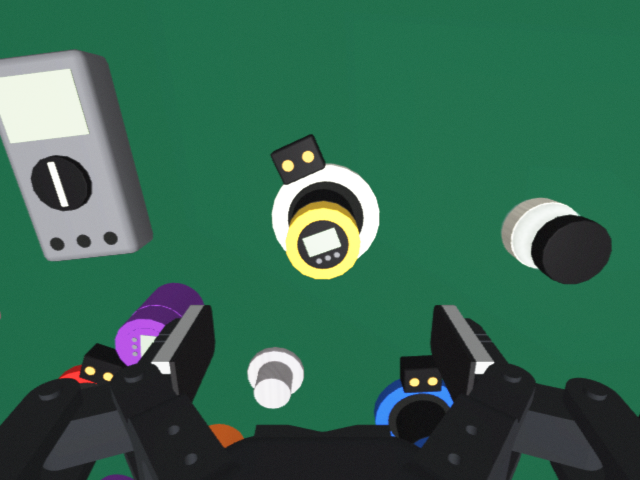

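Yellow module at (323,240) on the white dock at (325,215). The meter, the jar and the look-alikes are clear of the fingers.

```bash
sed -i 's/return (m&(s>130)/return (m\&(s>(80 if c=="yellow" else 130))/' h.py
python3 -m crank '[[-2,0.5,10,0,0,0,1],[0,0,32,0,0,0,1],[0,0,32,0,0,0,1],[0,0,24,0,0,0,1],[0,0,12,0,0,0,1],[0,0,6,0,0,0,1],[0,0,0,0,0,0,1],[0,0,0,0,0,0,1],[0,0,0,0,0,0,0],[0,0,0,0,0,0,-1]]'
python3 -m crank '[[0,0,0,0,0,0,-1],[0,0,0,0,0,0,-1],[0,0,0,0,0,0,-1],[0,0,0,0,0,0,-1],[0,0,0,0,0,0,-1],[0,0,0,0,0,0,-1],[0,0,0,0,0,0,-1],[0,0,0,0,0,0,-1],[0,0,0,0,0,0,-1],[0,0,0,0,0,0,-1]]'
```

```text
t: 34.08
tool_pos: [0.6402, -0.1911, 0.0397]
tool_rot: [3.14, -0.002, 0.006]
contact_force: [0.1, 0.7, 0.7]
opening: 0.064
grip_force: 0.0
t: 34.92
tool_pos: [0.6398, -0.1909, 0.0392]
tool_rot: [3.141, -0.002, 0.004]
contact_force: [0.1, 0.0, 5.6]
opening: 0.0466
grip_force: 41.9
```

```bash
python3 -m crank '[[0,0,-10,0,0,0,-1],[0,0,-35,0,0,0,-1],[0,0,-35,0,0,0,-1],[0,0,-35,0,0,0,-1],[-7,-18,0,0,0,0,-1],[-14,-34,0,0,0,0,-1],[-14,-34,0,0,0,0,-1],[-14,-34,0,0,0,0,-1],[-14,-34,0,0,0,0,-1],[-14,-34,0,0,0,0,-1]]'
python3 -m crank '[[-14,-34,0,0,0,0,-1],[-14,-34,0,0,0,0,-1],[-14,-34,0,0,0,0,-1],[-14,-34,0,0,0,0,-1],[-14,-34,0,0,0,0,-1],[-14,-34,0,0,0,0,-1],[-14,-34,0,0,0,0,-1],[-14,-34,0,0,0,0,-1],[-6,-18,0,0,0,0,-1],[0,-9,0,0,0,0,-1]]'
python3 -m crank '[[0,0,0,0,0,0,-1],[0,0,0,0,0,0,-1],[0,0,0,0,0,0,-1],[0,0,0,0,0,0,-1],[0,0,0,0,0,0,-1],[0,0,0,0,0,0,-1],[0,0,0,0,0,0,-1],[0,0,0,0,0,0,-1],[0,0,0,0,0,0,-1],[0,0,0,0,0,0,-1]]'
python3 held.py yellow
```

```text
t: 35.75
tool_pos: [0.5601, -0.0009, 0.1516]
tool_rot: [-3.141, 0.003, 0.003]
contact_force: [0.7, 0.2, -1.7]
opening: 0.0469
grip_force: 42.1
t: 36.58
tool_pos: [0.442, 0.2988, 0.1517]
tool_rot: [3.141, 0.004, -0.003]
contact_force: [0.3, 0.1, -2.3]
opening: 0.0471
grip_force: 42.1
t: 37.42
tool_pos: [0.4443, 0.2967, 0.1523]
tool_rot: [3.142, -0.002, 0.0]
contact_force: [0.0, 0.2, -1.5]
opening: 0.047
grip_force: 42.1
tcp [444.2878 296.7159 152.3296] held top [448.3 296.6  52.9]
```

```bash
python3 -m crank '[[-3,1,5,0,0,0,-1],[0,0,30,0,0,0,-1],[0,0,30,0,0,0,-1],[0,0,25,0,0,0,-1],[0,0,12,0,0,0,-1],[0,0,7,0,0,0,-1],[0,0,2,0,0,0,-1],[0,0,1,0,0,0,-1],[0,0,1,0,0,0,-1],[0,0,0.5,0,0,0,-1]]'
python3 -m crank '[[0,0,0.5,0,0,0,-1],[0,0,0.5,0,0,0,-1],[0,0,0.5,0,0,0,-1],[0,0,0.5,0,0,0,-1],[0,0,0,0,0,0,-1],[0,0,0,0,0,0,-1],[0,0,0,0,0,0,-1],[0,0,0,0,0,0,-1],[0,0,0,0,0,0,-1],[0,0,0,0,0,0,-1]]'
```

```text
t: 38.3
tool_pos: [0.4425, 0.2964, 0.0405]
tool_rot: [-3.14, 0.002, -0.004]
contact_force: [-0.4, 0.4, -2.0]
opening: 0.0469
grip_force: 42.1
t: 39.13
tool_pos: [0.4421, 0.2962, 0.0391]
tool_rot: [-3.141, 0.002, -0.002]
contact_force: [-3.7, -2.0, 9.3]
opening: 0.0467
grip_force: 43.2
```

Next: release, lift, and go back to the pad for white, at TCP (652, 188).

```bash
python3 -m crank '[[0,0,0,0,0,0,-0.2],[0,0,0,0,0,0,0.3],[0,0,0,0,0,0,1],[0,0,0,0,0,0,1],[0,0,0,0,0,0,1],[0,0,-10,0,0,0,1],[0,0,-35,0,0,0,1],[0,0,-35,0,0,0,1],[0,0,-40,0,0,0,1],[14,7,0,0,0,0,1]]'
python3 -m crank '[[28,14,0,0,0,0,1],[34,17.5,0,0,0,0,1],[34,17.5,0,0,0,0,1],[34,17.5,0,0,0,0,1],[34,17.5,0,0,0,0,1],[22,11,0,0,0,0,1],[10,6,0,0,0,0,1],[0,0,0,0,0,0,1],[0,0,0,0,0,0,1],[0,0,0,0,0,0,1]]'
python3 -m crank '[[0,0,0,0,0,0,1],[0,0,0,0,0,0,1],[0,0,0,0,0,0,1],[0,0,0,0,0,0,1],[0,0,0,0,0,0,1],[0,0,0,0,0,0,1],[0,0,0,0,0,0,1],[0,0,0,0,0,0,1],[0,0,0,0,0,0,1],[0,0,0,0,0,0,1]]'
python3 look.py cork white 652 188; python3 -c "
from h import *
im=get_image('top');cast,proj=ray('top')
print('yellow mod',disc(im,'yellow',cast,proj([.4442,.2956,.072]),13,.072))"
```

```text
t: 39.97
tool_pos: [0.4587, 0.2918, 0.1672]
tool_rot: [-3.134, -0.002, -0.021]
contact_force: [1.8, 0.8, 1.8]
opening: 0.0853
grip_force: 0.0
t: 40.8
tool_pos: [0.6499, 0.1884, 0.1568]
tool_rot: [-3.141, 0.0, 0.002]
contact_force: [-0.0, 0.5, 0.7]
opening: 0.0853
grip_force: 0.0
t: 41.63
tool_pos: [0.6511, 0.1875, 0.1568]
tool_rot: [-3.142, 0.002, 0.0]
contact_force: [0.4, -0.2, 0.3]
opening: 0.0851
grip_force: 0.0
t 41.6333 tcp [651.149  187.4642 156.7874] rot [-3.1416  0.002   0.0001]
cork [652.6 189.1  89.5]
mod white [653.6 187.3  51.3]
yellow mod None
```

```bash
python3 -m crank '[[0,0,10,0,0,0,1],[0,0,32,0,0,0,1],[0,0,32,0,0,0,1],[0,0,25,0,0,0,1],[0,0,15,0,0,0,1],[0,0,8,0,0,0,1],[0,0,0,0,0,0,1],[0,0,0,0,0,0,1],[0,0,0,0,0,0,0],[0,0,0,0,0,0,-1]]'
python3 -m crank '[[0,0,0,0,0,0,-1],[0,0,0,0,0,0,-1],[0,0,0,0,0,0,-1],[0,0,0,0,0,0,-1],[0,0,0,0,0,0,-1],[0,0,0,0,0,0,-1],[0,0,0,0,0,0,-1],[0,0,0,0,0,0,-1],[0,0,0,0,0,0,-1],[0,0,0,0,0,0,-1]]'
```

```text
t: 42.57
tool_pos: [0.6528, 0.1878, 0.0373]
tool_rot: [-3.141, 0.002, -0.006]
contact_force: [-0.1, -0.3, -0.0]
opening: 0.0636
grip_force: 0.0
t: 43.4
tool_pos: [0.6525, 0.1878, 0.0369]
tool_rot: [-3.141, 0.002, -0.005]
contact_force: [0.2, 0.8, 6.4]
opening: 0.047
grip_force: 41.8
```

```bash
python3 -m crank '[[0,0,-10,0,0,0,-1],[0,0,-35,0,0,0,-1],[0,0,-35,0,0,0,-1],[0,0,-35,0,0,0,-1],[-1,18,0,0,0,0,-1],[-1,34,0,0,0,0,-1],[-1,36,0,0,0,0,-1],[-1,36,0,0,0,0,-1],[-1,36,0,0,0,0,-1],[-1,36,0,0,0,0,-1]]'
python3 -m crank '[[-1,36,0,0,0,0,-1],[-1,36,0,0,0,0,-1],[-1,36,0,0,0,0,-1],[-1,36,0,0,0,0,-1],[-1,26,0,0,0,0,-1],[0,14,0,0,0,0,-1],[0,0,0,0,0,0,-1],[0,0,0,0,0,0,-1],[0,0,0,0,0,0,-1],[0,0,0,0,0,0,-1]]'
python3 -m crank '[[0,0,0,0,0,0,-1],[0,0,0,0,0,0,-1],[0,0,0,0,0,0,-1],[0,0,0,0,0,0,-1],[0,0,0,0,0,0,-1],[0,0,0,0,0,0,-1],[0,0,0,0,0,0,-1],[0,0,0,0,0,0,-1],[0,0,0,0,0,0,-1],[0,0,0,0,0,0,-1]]'
python3 both.py white 641 -192 c1.png; python3 held.py white
```

```text
t: 44.23
tool_pos: [0.6439, -0.0099, 0.1494]
tool_rot: [-3.141, 0.001, 0.002]
contact_force: [1.3, 0.2, -1.8]
opening: 0.0472
grip_force: 41.7
t: 45.07
tool_pos: [0.6397, -0.1908, 0.1496]
tool_rot: [-3.141, -0.001, 0.001]
contact_force: [0.2, -0.4, -1.3]
opening: 0.0468
grip_force: 41.7
t: 45.9
tool_pos: [0.6397, -0.1925, 0.1498]
tool_rot: [-3.142, 0.002, -0.0]
contact_force: [-0.6, -0.4, -1.6]
opening: 0.0472
grip_force: 41.7
[ 639.6374 -192.491   149.774 ]
mod [ 639.6 -191.8   61.4]
dock [ 641.  -192.8   84.6]
tcp [ 639.6374 -192.491   149.774 ] held top [ 641.2 -189.1   59.8]
```

View pics/c1.png

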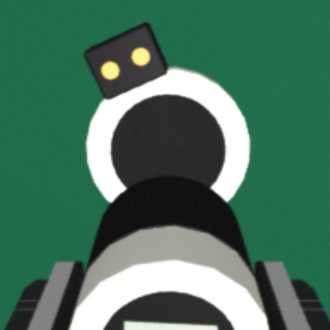

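Dock in clear view at (168,140) in the crop, and the held module is lined up. Lowering it.

```bash
python3 -m crank '[[0,0,5,0,0,0,-1],[0,0,30,0,0,0,-1],[0,0,30,0,0,0,-1],[0,0,22,0,0,0,-1],[0,0,11,0,0,0,-1],[0,0,6,0,0,0,-1],[0,0,2,0,0,0,-1],[0,0,1,0,0,0,-1],[0,0,1,0,0,0,-1],[0,0,0.5,0,0,0,-1]]'
python3 -m crank '[[0,0,0.5,0,0,0,-1],[0,0,0.5,0,0,0,-1],[0,0,0.5,0,0,0,-1],[0,0,0.5,0,0,0,-1],[0,0,0,0,0,0,-1],[0,0,0,0,0,0,-1],[0,0,0,0,0,0,-1],[0,0,0,0,0,0,-1],[0,0,0,0,0,0,-1],[0,0,0,0,0,0,-1]]'
```

```text
t: 46.83
tool_pos: [0.6409, -0.193, 0.0432]
tool_rot: [3.14, -0.002, 0.005]
contact_force: [-0.0, 0.2, -1.2]
opening: 0.0466
grip_force: 41.7
t: 47.67
tool_pos: [0.6402, -0.1927, 0.0409]
tool_rot: [3.141, -0.002, 0.001]
contact_force: [-2.9, 0.7, 5.1]
opening: 0.0472
grip_force: 42.4
```

Touching down. I'll release, lift, move clear and check everything from the top.

```bash
python3 -m crank '[[0,0,0,0,0,0,-0.2],[0,0,0,0,0,0,0.3],[0,0,0,0,0,0,1],[0,0,0,0,0,0,1],[0,0,0,0,0,0,1],[0,0,-10,0,0,0,1],[0,0,-35,0,0,0,1],[0,0,-35,0,0,0,1],[0,0,-40,0,0,0,1],[0,0,-20,0,0,0,1]]'
python3 -m crank '[[0,20,-20,0,0,0,1],[0,38,0,0,0,0,1],[0,38,0,0,0,0,1],[0,38,0,0,0,0,1],[0,38,0,0,0,0,1],[0,38,0,0,0,0,1],[0,20,0,0,0,0,1],[0,0,0,0,0,0,1],[0,0,0,0,0,0,1],[0,0,0,0,0,0,1]]'
python3 - <<'E'
from h import *
im=get_image("top");cast,proj=ray("top")
D=dict(yellow=(444,295.6),red=(457.7,24.1),blue=(445.2,-281),white=(640.7,-192))
tiles=[]
for c,(x,y) in D.items():
    # expected outline of a centred module top (z 72) and dock top (z 12), drawn for the eye
    q=cv2.resize(im,None,fx=5,fy=5,interpolation=cv2.INTER_CUBIC)
    a=np.linspace(0,2*np.pi,60)
    for z,r in((.072,.024),(.012,.042)):
        pts=np.array([proj([x/1000+r*np.cos(t),y/1000+r*np.sin(t),z]) for t in a])*5+2
        cv2.polylines(q,[pts.astype(int)],True,(0,255,0),1)
    p=(proj([x/1000,y/1000,.04])*5).astype(int);tiles.append(q[p[1]-140:p[1]+140,p[0]-140:p[0]+140])
cv2.imwrite("pics/fin.png",np.vstack([np.hstack(tiles[:2]),np.hstack(tiles[2:])])[:,:,::-1]);cv2.imwrite("pics/topf.png",im[:,:,::-1])
E
```

```text
t: 48.5
tool_pos: [0.6417, -0.1933, 0.1862]
tool_rot: [3.138, -0.002, 0.012]
contact_force: [0.7, 0.2, 2.3]
opening: 0.0853
grip_force: 0.0
t: 49.33
tool_pos: [0.6395, -0.4217, 0.1995]
tool_rot: [-3.141, 0.001, -0.0]
contact_force: [-0.6, 0.4, 0.1]
opening: 0.0855
grip_force: 0.0
```

View pics/fin.png

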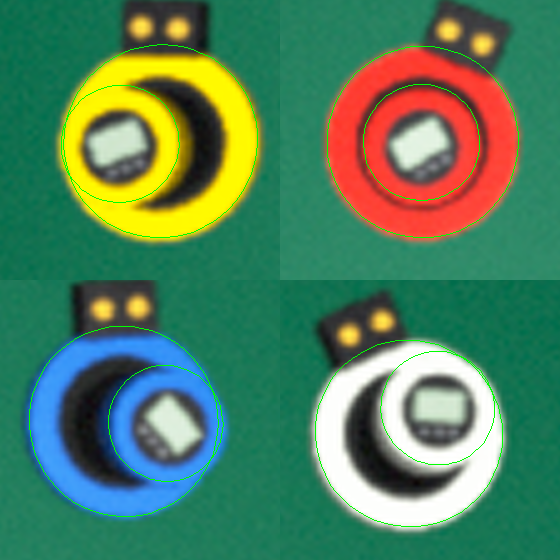

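View pics/topf.png

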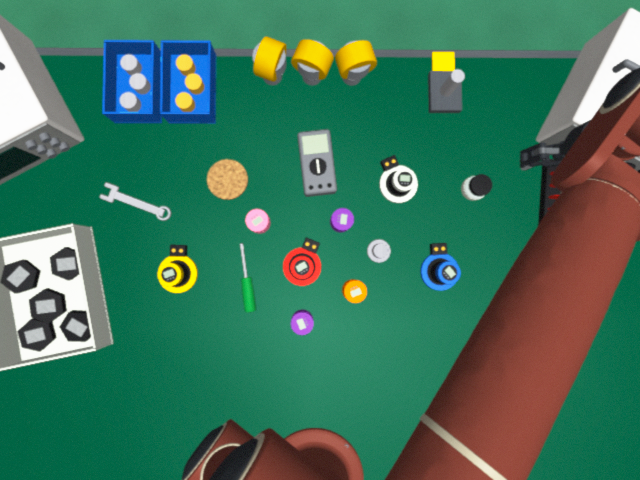

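All four modules stand on their own docks, centred to about 2 mm against the predicted outlines. The pad at (227,179) is empty and the meter at (318,162) has not moved. The arm is free, so I'm handing in.

```bash
python3 -c "
from station import ctrl
print(ctrl.finish_job())"
```

```text
the job is handed in; nothing more can be done
None
```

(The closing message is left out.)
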